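# Hold the punch's flywheel heavy side down

## Task

The notebook punch is jammed and a colleague is about to draw out its die: pull the front cover right down so that it hangs open, then take the crank handle of the handwheel and turn it by hand once right round, feeling for the counterweight sealed inside the wheel. Bring the heavy side straight down, which lifts the punch pins, and finish holding it there, still and with the crank handle in the grip; leave the other things on the table where they lie.

Things in the scene. Friction and masses are not known exactly. Their poses are not given: they have to be found in the camera images.
- punch: notebook punch, a white metal box 240 deep (x) x 300 wide (y) x 215 mm high, clear paper rest on top to 275 mm, fixed. Origin: centre of its underside; x from its front to its back (away from the robot, turned up to 0.2 rad), y to its left, z up. Front cover on its front (-x) face; handwheel on its right (-y) side, a closed dark steel drum 170 mm across, 40 mm thick, on a level axle along y.
- front_cover (a joint): angle of the grey front cover, a steel flap 256 wide x 148 high x 6 mm, hinged along its bottom edge: 0 shut upright, growing as its top comes down towards the robot, 1.5 at its stop (hanging open, nearly level). It stays put up to about 0.1 rad; past 0.3 rad it falls open by itself, damped, in about 2 s.
- cover_handle (a point): middle of the cover's round bar handle, 110 mm long, 10 mm thick, along the punch's y, 35 mm in front of the cover's face, 133 mm up from the hinge line (shut: 185 mm above the table, 30 mm below the punch's top). Axes turn with the cover, those of the punch when shut. 30 mm free behind the bar: straddle it from above with the fingers open 30 mm or less.
- cover_hinge (a point): middle of the cover's hinge line, 52 mm above the table; fixed, axes as the punch's.
- wheel_centre (a point): middle of the handwheel, on its axle, 130 mm above the table; fixed, axes as the punch's; the wheel's outer face is 20 mm to -y. A weight sealed inside, at any angle to the handle, adds 0.29 to 0.40 N m times the sine of its angle from straight down to a drag of 0.42 N m, so the wheel stays where left; turning is hardest as the heavy side rises level with the axle, easiest as it sinks past it.
- handwheel (a joint): turn of the handwheel in rad, endless: 0 with the crank handle straight above the axle, growing as it goes over the top towards the punch's back: handle offset from the axle = 60 mm times (sin, 0, cos) in the punch's axes. Starts between -0.9 and 0.9.
- crank_handle: black round crank handle, 23 mm thick, 75 mm long along the punch's y, sticking out to -y, 60 mm from the axle; it revolves freely on its pin, so the gripper can follow the circle without turning. Origin at its middle, 46 mm off the wheel's face. Its own weight (20 g) can be ignored.
- glue_jar: closed white glue jar, 90 mm across, 150 mm tall, left of the punch; origin at the centre of its underside; leave it alone
- notebooks: pile of three small wire-bound notebooks, about 110 x 150 x 32 mm, lying to the right of the handwheel; origin under its centre; leave it alone
- thread_spool: spool of dark thread standing upright, 48 mm across, 60 mm tall, behind and to the right of the handwheel; origin under its centre; leave it alone
- scissors: scissors lying flat, about 180 mm long, 12 mm high; origin under the pivot, x towards the blade tips; leave them alone
- tape_dispenser: desk tape dispenser, 135 x 52 x 84 mm; origin under its centre; leave it alone
- bone_folder: flat folding stick 150 x 20 x 5 mm lying on the table, along its own x; origin under its centre; leave it alone

How it is judged:
By the outcome, as a careful person would: the job done as asked, in the order asked, and still so for the second after the job is handed in, while the arm keeps its last pose, push and grip.
It also fails if it takes over 64 s, if anything falls off the work surface, if the arm or the gripper's body presses on something with over 40 N, if the wrist force passes 120 N, or if a joint passes its speed limit or range.

## Robot

A 6-joint arm with a two-finger parallel gripper is mounted at the origin on the work surface. World frame = base frame: x ahead of the robot, y to its left, z up, the work surface at z = 0. Lengths are in m, angles in rad, forces in N, time in s.
With the tool pointing down it reaches from about 0.25 to 0.775 m from the base axis. Payload 4 kg.
Tool frame: the origin (TCP) lies midway between the tips of the shut fingers; the grasp point (between the pads) lies 19 mm behind it (robot.tcp_to_grasp is the z of the grasp point in the tool frame, in m); z points along the fingers, y is the line along which they close (so a half turn about z gives the same grasp; the last joint's range is limited). The gripper opens to 94 mm and grips with 3 to 60 N. Pads are 16 mm wide; open, the fingers measure 119 mm over their backs; the gripper's body (75 mm by 177 mm) begins 78 mm behind the grasp point.
Start: joints at [1.216, 0.087, 1.371, -0, 1.684, -0.103], TCP at [0.137, 0.533, 0.206] pointing down, gripper open.
Joint ranges: [-3.1, 3.1], [-0.76, 2.03], [0.27, 2.55], [-1.08, 4.22], [0.17, 2.65], [-2.57, 2.57]. Speed limits (rad/s): [2.79, 2.79, 3.14, 3.14, 3.14, 3.14].

## Interface

Orientations are given as [roll, pitch, yaw] about the fixed x, y, z axes, in that order (R = Rz(yaw) Ry(pitch) Rx(roll)).
In Python, from bench import robot gives the robot as it stands. The module is installed in compiled form; this text tells all that it offers.
- The arm moves only by the tool move_arm, never from a script. Its argument "motion" is one flat list of numbers, 7 for each row, row after row: the turn, a rotation vector about the tool's x, y, z in units of 45 degrees (1.0 is 45 degrees), then the shift along the tool's x, y, z in units of 100 mm (1.0 is 100 mm), then the opening, from 0 (shut) to 1 (fully open). A call has 1 to 12 rows; each row shifts and turns the commanded pose from where the row before left it, along the tool's axes as they then stand; what a row does not reach is not made up. A row lasts 1/12 s, in which the tool goes at most 41.7 mm and 7.16 degrees, less where a joint would pass 70% of its speed; a pose out of reach is approached as far as the arm can. A call with a number of a shift or a turn outside -1 to 1 is refused whole. A call with a gripper value outside its range is refused whole. The fingers move at their own pace and stop on an object; the grip force is fixed at half the most. Time passes only in rows, so rows that do not move let the fingers close. It gives the time, the measured TCP pose, the force, the opening and the grip force at its end, in the units of the state.
- robot.get_obs(): the state, without advancing time (a new reading comes with each control period).
- robot.snapshot(name): name is "scene" or "top" or "wrist"; returns the picture (400x640x3 uint8, red, green, blue); there is no depth.
- robot.get_calibration(name): a dict with "fx", "fy", "cx", "cy" (pixels), "R" (3x3) and "t" (3): a world point X has camera coordinates R X + t. Camera axes: x right, y down, z forward; pixel columns grow to the right and rows downward; lengths in m; the calibration is good to about 2 mm. The wrist camera is an equidistant fisheye: a pixel r from the principal point sees the ray r / f radians off the axis. A picture is of the moment at which its call begins: read the wrist's pose just before it. get_calibration takes no time and is no camera call; for the wrist camera it gives the pose at the moment of the call.
- robot.close_job(): hands the job in; it is judged then, once.
The state is a dict: "time": time; "joint_positions": joint angles; "qvel": joint speeds; "joint_torque": joint torques, N m; "tool_pos": TCP position; "ee_rot": TCP orientation; "wrist_force": force on the tool from outside, world axes, zero at the start; "wrist_torque": the same for the moment, N m; "width": finger opening in m; "finger_force": force on a finger pad.
Only numpy, scipy, OpenCV 4.12 (cv2) and the standard library are available. Lean on these libraries where they do the work, as an engineer would, in place of code of your own. Each camera call takes 0.05 s, during which the arm holds its last target. There are 200 camera calls.

## Working session

There is one attempt and no reset: what is moved stays moved. The work goes in short steps, Python scripts to look and compute and a tool call to move; the robot and the scene stay as the last step left them, time stands still between calls to the robot, and variables do not carry over. Pictures are saved under pics/ and viewed, at most 10 in all, crops included, and the job is handed in when it is done.

Besides the shell and the picture viewer there is one more tool, called after ">>>" by a JSON object that holds its "op" and its "data", one argument or row to a line. move_arm: Moves the arm, as the interface text tells. Shifts and turns lie within -1 to 1; 1 stands for 100 mm of shift or 45 degrees of turn. Its arguments: {"type":"object","properties":{"motion":{"type":"array","items":{"type":"number"}}},"required":["motion"]}

```bash
mkdir -p pics
python3 - <<'E'
from bench import robot
import cv2,numpy as np
for n in ("scene","top"):
    im=robot.snapshot(n); cv2.imwrite(f"pics/{n}.png",im[:,:,::-1])
    c=robot.get_calibration(n); print(n,{k:np.round(v,4).tolist() for k,v in c.items()})
print(robot.get_obs(), robot.tcp_to_grasp)
E
```

```text
scene {'fx': 388.1763, 'fy': 388.1763, 'cx': 322.4848, 'cy': 208.193, 'R': [[-0.8055, 0.5926, -0.0066], [0.5618, 0.76, -0.3266], [-0.1885, -0.2668, -0.9451]], 't': [0.4539, -0.2895, 1.1547]}
top {'fx': 426.7441, 'fy': 426.7441, 'cx': 317.7978, 'cy': 195.2173, 'R': [[0.026, -0.9996, -0.005], [-0.9947, -0.0254, -0.0993], [0.0992, 0.0076, -0.995]], 't': [0.0075, 0.6208, 1.1686]}
{'time': 0.1, 'joint_positions': array([ 1.21591022e+00,  8.78905498e-02,  1.37208046e+00, -2.93349464e-05,
        1.68362181e+00, -1.03107510e-01]), 'qvel': array([-0.00029878, -0.00152266, -0.00290643,  0.00071246, -0.00159758,
        0.00033829]), 'joint_torque': array([ 2.32820414e-03, -3.41252518e+01, -3.03301477e+01,  7.19935074e-02,
        3.04546428e-02, -9.13406097e-05]), 'tool_pos': array([0.13686476, 0.53218618, 0.20442756]), 'ee_rot': array([-3.13960010e+00, -1.76867485e-04,  2.88981060e+00]), 'wrist_force': array([-0.03385381,  0.02706782,  0.00667989]), 'wrist_torque': array([ 0.01707637, -0.01451592, -0.01453599]), 'finger_force': 0.0, 'width': 0.09408270758088669} -0.0188
```

View pics/scene.png

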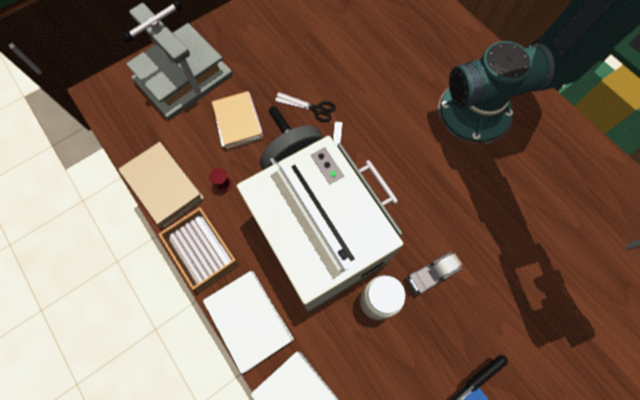

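View pics/top.png

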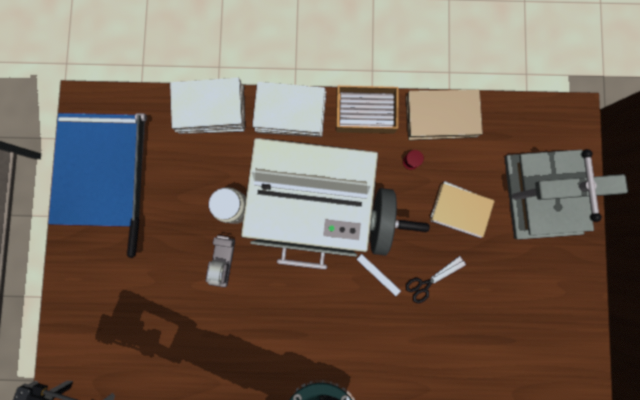

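The scene view shows the punch with its bar handle at about (380,182) and the crank handle at about (280,118). In the top view the bar is at about (302,264) and the crank at about (412,226). I'll zoom in for pixel positions.

Run:
```python
import cv2,numpy as np
s=cv2.imread("pics/scene.png")[90:230,250:410]; t=cv2.imread("pics/top.png")[180:300,240:440]
f=lambda a,w,h:cv2.resize(a,(w,h),interpolation=cv2.INTER_CUBIC)
cv2.imwrite("pics/zs.png",f(s,640,560)); cv2.imwrite("pics/zt.png",f(t,800,480))
```

```text
(no output)
```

View pics/zs.png

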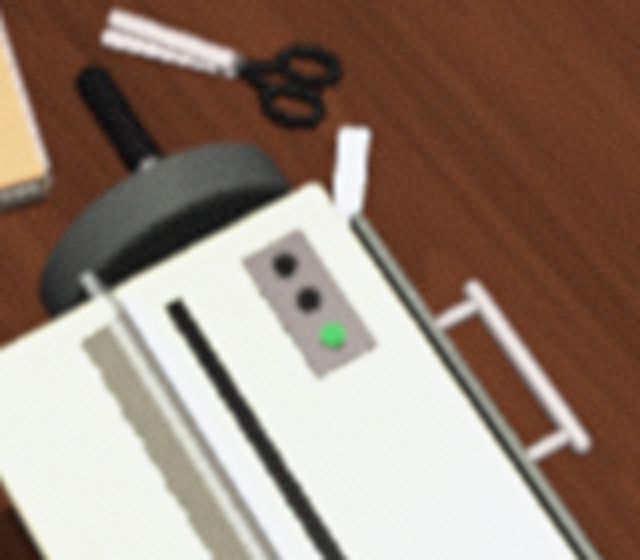

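View pics/zt.png

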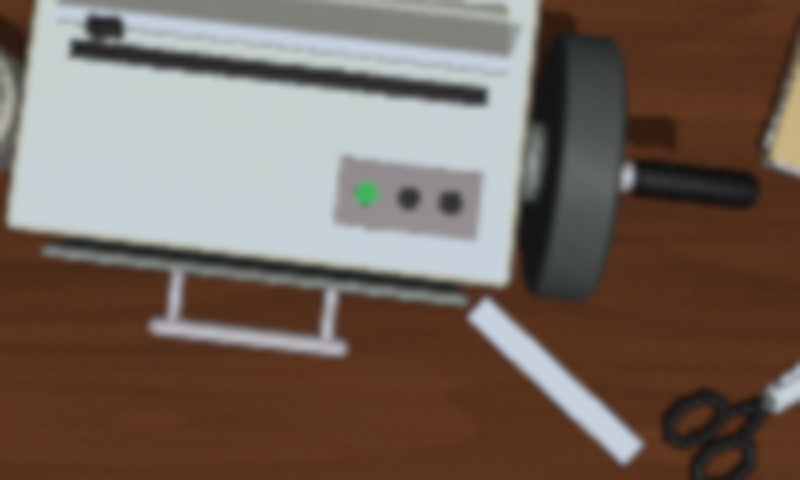

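Zoomed views: the bar ends are at zs (474,288)/(583,443) and zt (342,349)/(155,326). The black part of the crank runs zs (92,78)→(147,160) and zt (752,190)→(638,178). The punch's front-right top corner is at zs (318,185) / zt (508,285).

```bash
cat > h.py <<'E'
import numpy as np,cv2
from bench import robot
def P(n):
    c=robot.get_calibration(n);K=np.array([[c["fx"],0,c["cx"]],[0,c["fy"],c["cy"]],[0,0,1]])
    return K@np.c_[c["R"],c["t"]]
Ps,Pt=P("scene"),P("top")
def tri(zs,zt):
    s=(np.array(zs)+.5)/4-.5+[250,90]; t=(np.array(zt)+.5)/4-.5+[240,180]
    X=cv2.triangulatePoints(Ps,Pt,s.reshape(2,1),t.reshape(2,1))[:,0]; X=X[:3]/X[3]
    e=[np.round((lambda v:v[:2]/v[2]-p)(M@np.r_[X,1]),1).tolist() for M,p in((Ps,s),(Pt,t))]
    return X,e
E
python3 - <<'E'
from h import *
D=dict(barR=((474,288),(342,349)),barL=((583,443),(155,326)),crOut=((92,78),(752,190)),crIn=((147,160),(638,178)),corner=((318,185),(508,285)),green=((333,335),(366,193)))
r={}
for k,v in D.items():
    X,e=tri(*v); r[k]=X; print(k,np.round(X,4),e)
d=r["barL"]-r["barR"]; yaw=np.arctan2(-d[0],d[1]); print("len",np.linalg.norm(d),"yaw",yaw)
d=r["crIn"]-r["crOut"]; print("crank len",np.linalg.norm(d),"yaw",np.arctan2(-d[0],d[1]))
b=(r["barL"]+r["barR"])/2; c=(r["crOut"]+r["crIn"])/2
for yw in (yaw,):
    R=np.array([[np.cos(yw),-np.sin(yw),0],[np.sin(yw),np.cos(yw),0],[0,0,1]])
    print("bar mid",b,"crank mid",c)
    for k in r: print(k,"in punch axes rel bar mid",np.round(R.T@(r[k]-b),4))
E
```

```text
barR [0.4321 0.0005 0.1873] [[-0.2, -0.0], [-0.1, 0.1]]
barL [0.4434 0.1124 0.1909] [[0.2, 0.0], [0.1, -0.1]]
crOut [ 0.5331 -0.243   0.1954] [[-0.4, -0.0], [-0.2, 0.2]]
crIn [ 0.5389 -0.1742  0.1996] [[-0.0, -0.0], [-0.0, 0.0]]
corner [ 0.4733 -0.0956  0.213 ] [[-0.3, -0.0], [-0.2, 0.2]]
green [ 0.5253 -0.0111  0.2238] [[0.0, 0.0], [0.0, -0.0]]
len 0.11255599570406094 yaw -0.10140680225238559
crank len 0.06916837181789812 yaw -0.08403577366930713
bar mid [0.43775479 0.05648887 0.18907328] crank mid [ 0.53603006 -0.20863688  0.19750069]
barR in punch axes rel bar mid [ 0.     -0.0562 -0.0018]
barL in punch axes rel bar mid [0.     0.0562 0.0018]
crOut in punch axes rel bar mid [ 0.1252 -0.2883  0.0063]
crIn in punch axes rel bar mid [ 0.124  -0.2193  0.0105]
corner in punch axes rel bar mid [ 0.0508 -0.1477  0.0239]
green in punch axes rel bar mid [ 0.0939 -0.0584  0.0347]
```

Heights agree: bar 189 mm measured against 185, corner 213 against 215, bar length 112.6 against 110. Next: the wheel centre, then the approach numbers.

```bash
cat >> h.py <<'E'
from scipy.spatial.transform import Rotation as Ro
def ray(px,n,z):
    c=robot.get_calibration(n); R,t=np.array(c["R"]),np.array(c["t"]); C=-R.T@t
    d=R.T@np.array([(px[0]-c["cx"])/c["fx"],(px[1]-c["cy"])/c["fy"],1]); return C+d*(z-C[2])/d[2]
def plan(tgt,yaw,w,n,dec=3,start=None):
    """n equal world steps from the measured pose to tgt (TCP, tool down), printed as rows"""
    o=robot.get_obs(); p=np.array(o["tool_pos"] if start is None else start); R=Ro.from_euler("xyz",o["ee_rot"])
    dr=(R.inv()*Ro.from_euler("xyz",[np.pi,0,yaw])).as_rotvec()/n; s=(np.array(tgt)-p)/n
    out=[]
    for i in range(n):
        out+=list(np.round(np.r_[dr/(np.pi/4),R.inv().apply(s)*10],dec)+0.)+[w]; R=R*Ro.from_rotvec(dr)
    print([float(x) for x in out])
E
python3 - <<'E'
from h import *
q=lambda a:(np.array(a)+.5)/4-.5+[240,180]
for a in ((545,298),(580,298),(570,36),(608,38)): print(a,np.round(ray(q(a),"top",.13),4))
print(ray(q((625,130)),"top",.2),ray(q((525,250)),"top",.2))
plan([.42,.0565,.26],1.471,.27,14)
E
```

```text
(545, 298) [ 0.4639 -0.1286  0.13  ]
(580, 298) [ 0.4645 -0.1509  0.13  ]
(570, 36) [ 0.6318 -0.1427  0.13  ]
(608, 38) [ 0.6312 -0.1671  0.13  ]
[ 0.56753178 -0.16621557  0.2       ] [ 0.4943657  -0.10722556  0.2       ]
[0.0, 0.0, 0.129, -0.281, -0.279, -0.039, 0.27, 0.0, 0.0, 0.129, -0.307, -0.249, -0.039, 0.27, 0.0, 0.0, 0.129, -0.331, -0.217, -0.039, 0.27, 0.0, 0.0, 0.129, -0.351, -0.182, -0.039, 0.27, 0.0, 0.0, 0.129, -0.368, -0.146, -0.039, 0.27, 0.0, 0.0, 0.129, -0.381, -0.108, -0.039, 0.27, 0.0, 0.0, 0.129, -0.389, -0.069, -0.04, 0.27, 0.0, 0.0, 0.129, -0.394, -0.029, -0.04, 0.27, 0.0, 0.0, 0.129, -0.395, 0.011, -0.04, 0.27, 0.0, 0.0, 0.129, -0.392, 0.051, -0.04, 0.27, 0.0, 0.0, 0.129, -0.385, 0.091, -0.04, 0.27, 0.0, 0.0, 0.129, -0.374, 0.129, -0.04, 0.27, 0.0, 0.0, 0.129, -0.359, 0.166, -0.04, 0.27, 0.0, 0.0, 0.129, -0.34, 0.202, -0.04, 0.27]
```

>>> {"op": "move_arm", "data": {
  "motion": [0, 0, 0.13, -0.28, -0.28, -0.1, 0.27, 0, 0, 0.13, -0.31, -0.25, -0.1, 0.27, 0, 0, 0.13, -0.33, -0.22, -0.1, 0.27, 0, 0, 0.13, -0.35, -0.18, -0.1, 0.27, 0, 0, 0.13, -0.37, -0.15, -0.1, 0.27, 0, 0, 0.13, -0.38, -0.11, -0.1, 0.27, 0, 0, 0.13, -0.39, -0.07, 0, 0.27, 0, 0, 0.13, -0.39, -0.03, 0, 0.27, 0, 0, 0.13, -0.39, 0.01, 0, 0.27, 0, 0, 0.13, -0.39, 0.05, 0, 0.27, 0, 0, 0.13, -0.38, 0.09, 0, 0.27, 0, 0, 0.13, -0.37, 0.13, 0, 0.27]
}}

```text
time: 1.1
tool_pos: [0.3767, 0.1226, 0.2652]
ee_rot: [3.142, -0.0, 1.659]
wrist_force: [1.1, -0.0, -0.8]
width: 0.0255
finger_force: 0.0
```

Run:
```python
from h import *
plan([.437,.0565,.25],1.471,.27,5)
```

```text
[0.0, 0.0, 0.048, -0.142, 0.108, 0.03, 0.27, 0.0, 0.0, 0.048, -0.138, 0.114, 0.03, 0.27, 0.0, 0.0, 0.048, -0.134, 0.119, 0.03, 0.27, 0.0, 0.0, 0.048, -0.129, 0.124, 0.03, 0.27, 0.0, 0.0, 0.048, -0.124, 0.129, 0.03, 0.27]
```

>>> {"op": "move_arm", "data": {
  "motion": [0, 0, 0.05, -0.14, 0.11, 0.03, 0.27, 0, 0, 0.05, -0.14, 0.11, 0.03, 0.27, 0, 0, 0.05, -0.13, 0.12, 0.03, 0.27, 0, 0, 0.04, -0.13, 0.12, 0.03, 0.27, 0, 0, 0.04, -0.12, 0.13, 0.03, 0.27, 0, 0, 0, 0, 0, 0, 0.27, 0, 0, 0, 0, 0, 0, 0.27]
}}

```text
time: 1.68
tool_pos: [0.4364, 0.059, 0.2496]
ee_rot: [-3.139, -0.0, 1.483]
wrist_force: [-0.7, -0.3, -0.7]
width: 0.0255
finger_force: 0.0
```

Run:
```python
from h import *
plan([.437,.0565,.17],1.471,.27,4)
im=robot.snapshot("wrist"); cv2.imwrite("pics/w1.png",im[:,:,::-1])
c=robot.get_calibration("wrist"); R,t=np.array(c["R"]),np.array(c["t"])
for X in ((.4321,.0005,.186),(.4434,.1124,.186),robot.get_obs()["tool_pos"]):
    v=R@np.array(X)+t; th=np.arctan2(np.hypot(v[0],v[1]),v[2]); u=v[:2]/np.hypot(v[0],v[1])
    print(np.round([c["cx"]+c["fx"]*th*u[0],c["cy"]+c["fy"]*th*u[1]],1))
```

```text
[-0.001, 0.0, 0.004, -0.006, 0.003, 0.199, 0.27, -0.001, 0.0, 0.004, -0.006, 0.003, 0.199, 0.27, -0.001, 0.0, 0.004, -0.006, 0.002, 0.199, 0.27, -0.001, 0.0, 0.004, -0.006, 0.002, 0.199, 0.27]
[319.4 278.8]
[321.5 149.7]
[318.  244.3]
```

View pics/w1.png

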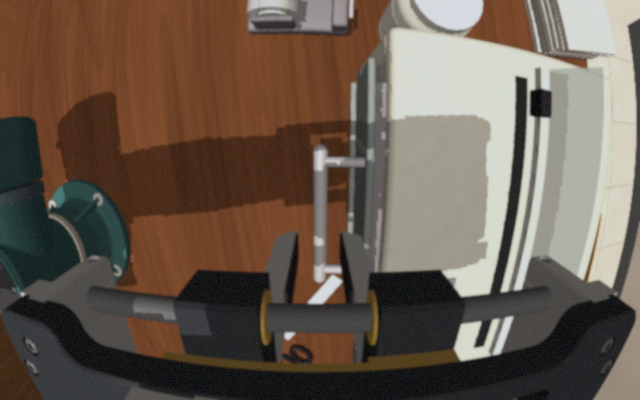

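The wrist view shows the bar at (320,275)–(320,150), on the predicted pixels, and centred between the fingers. Descend.

>>> {"op": "move_arm", "data": {
  "motion": [0, 0, 0, 0, 0.01, 0.2, 0.27, 0, 0, 0, 0, 0, 0.2, 0.27, 0, 0, 0, 0, 0, 0.2, 0.27, 0, 0, 0, 0, 0, 0.18, 0.27, 0, 0, 0, 0, 0, 0, 0.27]
}}

```text
time: 2.15
tool_pos: [0.4347, 0.0601, 0.1688]
ee_rot: [-3.134, 0.0, 1.486]
wrist_force: [-0.5, -0.1, -1.0]
width: 0.0252
finger_force: 0.0
```

>>> {"op": "move_arm", "data": {
  "motion": [0, 0, 0, 0, -0.08, 0, 0.27, 0, 0, 0, 0, -0.09, 0.03, 0.27, 0, 0, 0, 0, -0.09, 0.03, 0.27, 0, 0, 0, 0, -0.09, 0.04, 0.27, 0, 0, 0, 0, -0.09, 0.04, 0.27, 0, 0, 0, 0, -0.09, 0.05, 0.27, 0, 0, 0, 0, -0.09, 0.06, 0.27, 0, 0, 0, 0, 0, -0.3, 0.27, 0, 0, 0, 0, 0, -0.4, 0.27, 0, 0, 0, 0, 0, -0.4, 0.27]
}}

```text
time: 2.98
tool_pos: [0.3728, 0.0647, 0.2568]
ee_rot: [-3.135, 0.0, 1.484]
wrist_force: [1.3, 0.4, 0.1]
width: 0.0253
finger_force: 0.0
```

Run:
```python
from h import *
plan([.535,-.22,.29],1.471,.6,12)
```

```text
[-0.001, 0.0, 0.001, -0.225, 0.155, -0.029, 0.6, -0.001, 0.0, 0.001, -0.225, 0.155, -0.029, 0.6, -0.001, 0.0, 0.001, -0.224, 0.156, -0.028, 0.6, -0.001, 0.0, 0.001, -0.224, 0.156, -0.028, 0.6, -0.001, 0.0, 0.001, -0.224, 0.156, -0.028, 0.6, -0.001, 0.0, 0.001, -0.224, 0.156, -0.028, 0.6, -0.001, 0.0, 0.001, -0.224, 0.157, -0.028, 0.6, -0.001, 0.0, 0.001, -0.223, 0.157, -0.028, 0.6, -0.001, 0.0, 0.001, -0.223, 0.157, -0.028, 0.6, -0.001, 0.0, 0.001, -0.223, 0.157, -0.028, 0.6, -0.001, 0.0, 0.001, -0.223, 0.158, -0.028, 0.6, -0.001, 0.0, 0.001, -0.223, 0.158, -0.028, 0.6]
```

>>> {"op": "move_arm", "data": {
  "motion": [0, 0, 0, -0.22, 0.16, -0.06, 0.6, 0, 0, 0, -0.22, 0.16, -0.06, 0.6, 0, 0, 0, -0.22, 0.16, -0.06, 0.6, 0, 0, 0, -0.22, 0.16, -0.06, 0.6, 0, 0, 0, -0.22, 0.16, -0.06, 0.6, 0, 0, 0, -0.22, 0.16, -0.04, 0.6, 0, 0, 0, -0.22, 0.16, 0, 0.6, 0, 0, 0, -0.22, 0.16, 0, 0.6, 0, 0, 0, -0.22, 0.16, 0, 0.6, 0, 0, 0, -0.22, 0.16, 0, 0.6, 0, 0, 0, -0.22, 0.15, 0, 0.6, 0, 0, 0, -0.25, 0.15, 0, 0.6]
}}

```text
time: 3.98
tool_pos: [0.5413, -0.2179, 0.2915]
ee_rot: [-3.14, -0.001, 1.485]
wrist_force: [-0.2, -0.5, 0.4]
width: 0.0564
finger_force: 0.0
```

>>> {"op": "move_arm", "data": {
  "motion": [0, 0, 0, 0, 0, 0, 0.6, 0, 0, 0, 0, 0, 0, 0.6, 0, 0, 0, 0, 0, 0, 0.6, 0, 0, 0, 0, 0, 0, 0.6, 0, 0, 0, 0, 0, 0, 0.6, 0, 0, 0, 0, 0, 0, 0.6, 0, 0, 0, 0, 0, 0, 0.6, 0, 0, 0, 0, 0, 0, 0.6, 0, 0, 0, 0, 0, 0, 0.6, 0, 0, 0, 0, 0, 0, 0.6]
}}

```text
time: 4.82
tool_pos: [0.542, -0.2177, 0.2915]
ee_rot: [3.142, -0.0, 1.484]
wrist_force: [-0.4, 0.3, -0.5]
width: 0.0565
finger_force: 0.0
```

Run:
```python
from h import *
a=robot.snapshot("top")[140:310,200:460]; b=robot.snapshot("wrist")
a=cv2.resize(a,(459,300)); b=cv2.resize(b,(341,213)); b=cv2.resize(robot.snapshot("wrist"),(480,300))
cv2.imwrite("pics/m1.png",np.vstack([np.pad(a,((0,0),(0,21),(0,0))),b])[:,:,::-1])
o=robot.get_obs(); print(o["time"],o["tool_pos"],o["ee_rot"])
c=robot.get_calibration("wrist"); R,t=np.array(c["R"]),np.array(c["t"])
for X in ((.5331,-.243,.19),(.5389,-.1742,.19)):
    v=R@np.array(X)+t; th=np.arctan2(np.hypot(v[0],v[1]),v[2]); u=v[:2]/np.hypot(v[0],v[1])
    p=np.array([c["cx"]+c["fx"]*th*u[0],c["cy"]+c["fy"]*th*u[1]]);print(np.round(p*.75+[0,300],1))
```

```text
4.9667 [ 0.5420007  -0.2178481   0.29140548] [-3.14151834e+00 -1.29657506e-04  1.48395246e+00]
[233.4 472.2]
[232.9 418.1]
```

View pics/m1.png

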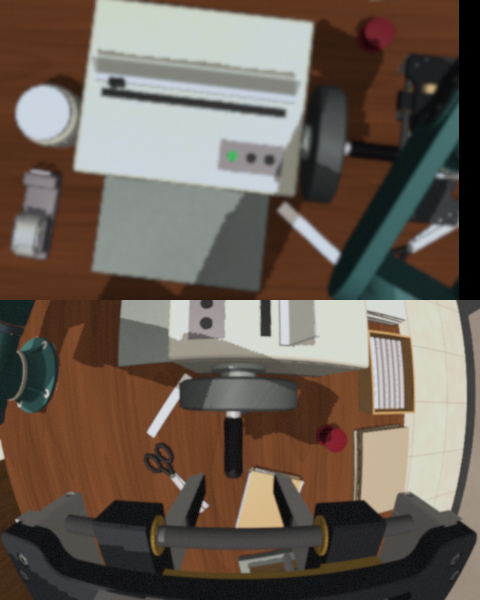

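The cover hangs fully open in the top view. The crank handle shows at (233,420–475) in the wrist view, where predicted. Descend on it and close.

>>> {"op": "move_arm", "data": {
  "motion": [0, 0, 0, -0.04, -0.07, 0.2, 0.6, 0, 0, 0, 0, 0, 0.25, 0.6, 0, 0, 0, 0, 0, 0.25, 0.6, 0, 0, 0, 0, 0, 0.25, 0.6, 0, 0, 0, 0, 0, 0.25, 0.6, 0, 0, 0, 0, 0, 0, 0.6, 0, 0, 0, 0, 0, 0, 0, 0, 0, 0, 0, 0, 0, 0, 0, 0, 0, 0, 0, 0, 0, 0, 0, 0, 0, 0, 0, 0, 0, 0, 0, 0, 0, 0, 0]
}}

```text
time: 5.88
tool_pos: [0.5355, -0.2216, 0.1733]
ee_rot: [3.139, 0.001, 1.484]
wrist_force: [0.2, 0.9, -0.2]
width: 0.0265
finger_force: 0.0
```

Run:
```python
from h import *
o=robot.get_obs(); print({k:np.round(o[k],4).tolist() for k in("time","tool_pos","ee_rot","wrist_force","wrist_torque","width","finger_force")})
# wheel axle at the grip's y, from drum edges
yw=o["ee_rot"][2]-np.pi/2; ex=np.array([np.cos(yw),np.sin(yw)])
print("yaw",yw,"handle rel axle along punch x:",ex@(np.array(o["tool_pos"][:2])-[.548,-.147]))
```

```text
{'time': 5.8833, 'tool_pos': [0.5355, -0.2216, 0.1733], 'ee_rot': [3.1387, 0.0011, 1.484], 'wrist_force': [0.1985, 0.864, -0.2138], 'wrist_torque': [-0.0938, 0.0119, 0.037], 'width': 0.0265, 'finger_force': 0.0}
yaw -0.08682838908393697 handle rel axle along punch x: -0.0060259009105757206
```

>>> {"op": "move_arm", "data": {
  "motion": [0, 0, 0, 0, 0, 0, 0, 0, 0, 0, 0, 0, 0, 0, 0, 0, 0, 0, 0, 0, 0]
}}

```text
time: 6.13
tool_pos: [0.5344, -0.2215, 0.1728]
ee_rot: [3.141, 0.001, 1.484]
wrist_force: [-4.0, 0.5, 5.1]
width: 0.0222
finger_force: 30.0
```

```bash
cat >> h.py <<'E'
def arc(a,b,n=4):
    th=np.radians(np.linspace(a,b,n+1)); dy=np.diff(np.sin(th))*.6; dz=-np.diff(np.cos(th))*.6
    return [float(x) for i in range(n) for x in (0,0,0,0,round(dy[i],3)+0.,round(dz[i],3)+0.,0)]
E
python3 - <<'E'
from h import *
for a in range(-6,374,20): print(a+20,[f"{x:g}" for x in np.array(arc(a,a+20)).reshape(4,7)[:,4:6].ravel()])
E
```

```text
14 ['0.052', '-0.003', '0.052', '0.001', '0.052', '0.006', '0.051', '0.01']
34 ['0.05', '0.015', '0.049', '0.019', '0.047', '0.023', '0.045', '0.027']
54 ['0.042', '0.031', '0.039', '0.035', '0.036', '0.038', '0.033', '0.041']
74 ['0.029', '0.044', '0.025', '0.046', '0.021', '0.048', '0.017', '0.05']
94 ['0.012', '0.051', '0.008', '0.052', '0.003', '0.052', '-0.001', '0.052']
114 ['-0.006', '0.052', '-0.01', '0.051', '-0.015', '0.05', '-0.019', '0.049']
134 ['-0.023', '0.047', '-0.027', '0.045', '-0.031', '0.042', '-0.035', '0.039']
154 ['-0.038', '0.036', '-0.041', '0.033', '-0.044', '0.029', '-0.046', '0.025']
174 ['-0.048', '0.021', '-0.05', '0.017', '-0.051', '0.012', '-0.052', '0.008']
194 ['-0.052', '0.003', '-0.052', '-0.001', '-0.052', '-0.006', '-0.051', '-0.01']
214 ['-0.05', '-0.015', '-0.049', '-0.019', '-0.047', '-0.023', '-0.045', '-0.027']
234 ['-0.042', '-0.031', '-0.039', '-0.035', '-0.036', '-0.038', '-0.033', '-0.041']
254 ['-0.029', '-0.044', '-0.025', '-0.046', '-0.021', '-0.048', '-0.017', '-0.05']
274 ['-0.012', '-0.051', '-0.008', '-0.052', '-0.003', '-0.052', '0.001', '-0.052']
294 ['0.006', '-0.052', '0.01', '-0.051', '0.015', '-0.05', '0.019', '-0.049']
314 ['0.023', '-0.047', '0.027', '-0.045', '0.031', '-0.042', '0.035', '-0.039']
334 ['0.038', '-0.036', '0.041', '-0.033', '0.044', '-0.029', '0.046', '-0.025']
354 ['0.048', '-0.021', '0.05', '-0.017', '0.051', '-0.012', '0.052', '-0.008']
374 ['0.052', '-0.003', '0.052', '0.001', '0.052', '0.006', '0.051', '0.01']
```

Gripped: width 22 mm, finger force 30 N. First 40° of the turn, checking forces.

>>> {"op": "move_arm", "data": {
  "motion": [0, 0, 0, 0, 0.052, -0.003, 0, 0, 0, 0, 0, 0.052, 0.001, 0, 0, 0, 0, 0, 0.052, 0.006, 0, 0, 0, 0, 0, 0.051, 0.01, 0]
}}

```text
time: 6.47
tool_pos: [0.5547, -0.2234, 0.171]
ee_rot: [-3.141, 0.001, 1.483]
wrist_force: [-5.6, -0.7, 4.8]
width: 0.0222
finger_force: 30.0
```

>>> {"op": "move_arm", "data": {
  "motion": [0, 0, 0, 0, 0.05, 0.015, 0, 0, 0, 0, 0, 0.049, 0.019, 0, 0, 0, 0, 0, 0.047, 0.023, 0, 0, 0, 0, 0, 0.045, 0.027, 0]
}}

```text
time: 6.8
tool_pos: [0.5735, -0.2252, 0.1623]
ee_rot: [-3.14, 0.001, 1.483]
wrist_force: [-6.8, -0.1, 5.7]
width: 0.0221
finger_force: 30.0
```

>>> {"op": "move_arm", "data": {
  "motion": [0, 0, 0, 0, 0.042, 0.031, 0, 0, 0, 0, 0, 0.039, 0.035, 0, 0, 0, 0, 0, 0.036, 0.038, 0, 0, 0, 0, 0, 0.033, 0.041, 0]
}}

```text
time: 7.13
tool_pos: [0.588, -0.2265, 0.148]
ee_rot: [-3.139, 0.001, 1.483]
wrist_force: [-7.1, 1.4, 6.7]
width: 0.0222
finger_force: 30.0
```

>>> {"op": "move_arm", "data": {
  "motion": [0, 0, 0, 0, 0.029, 0.044, 0, 0, 0, 0, 0, 0.025, 0.046, 0, 0, 0, 0, 0, 0.021, 0.048, 0, 0, 0, 0, 0, 0.017, 0.05, 0]
}}

```text
time: 7.47
tool_pos: [0.5969, -0.2274, 0.1296]
ee_rot: [-3.138, 0.001, 1.483]
wrist_force: [-9.4, 0.3, 9.4]
width: 0.0222
finger_force: 30.0
```

>>> {"op": "move_arm", "data": {
  "motion": [0, 0, 0, 0, 0.012, 0.051, 0, 0, 0, 0, 0, 0.008, 0.052, 0, 0, 0, 0, 0, 0.003, 0.052, 0, 0, 0, 0, 0, -0.001, 0.052, 0]
}}

```text
time: 7.8
tool_pos: [0.5992, -0.2276, 0.1099]
ee_rot: [-3.139, 0.001, 1.483]
wrist_force: [-10.2, 0.7, 12.3]
width: 0.0219
finger_force: 30.0
```

>>> {"op": "move_arm", "data": {
  "motion": [0, 0, 0, 0, -0.006, 0.052, 0, 0, 0, 0, 0, -0.01, 0.051, 0, 0, 0, 0, 0, -0.015, 0.05, 0, 0, 0, 0, 0, -0.019, 0.049, 0]
}}

```text
time: 8.13
tool_pos: [0.5954, -0.2272, 0.0913]
ee_rot: [3.14, 0.002, 1.484]
wrist_force: [-8.2, 1.1, 16.3]
width: 0.0225
finger_force: 30.0
```

>>> {"op": "move_arm", "data": {
  "motion": [0, 0, 0, 0, -0.023, 0.047, 0, 0, 0, 0, 0, -0.027, 0.045, 0, 0, 0, 0, 0, -0.031, 0.042, 0, 0, 0, 0, 0, -0.035, 0.039, 0]
}}

```text
time: 8.47
tool_pos: [0.5866, -0.2265, 0.0758]
ee_rot: [3.133, 0.002, 1.484]
wrist_force: [-3.2, 1.5, 19.5]
width: 0.0223
finger_force: 30.0
```

>>> {"op": "move_arm", "data": {
  "motion": [0, 0, 0, 0, -0.038, 0.036, 0, 0, 0, 0, 0, -0.041, 0.033, 0, 0, 0, 0, 0, -0.044, 0.029, 0, 0, 0, 0, 0, -0.046, 0.025, 0]
}}

```text
time: 8.8
tool_pos: [0.5739, -0.2253, 0.0637]
ee_rot: [3.124, 0.003, 1.484]
wrist_force: [7.3, 0.3, 11.1]
width: 0.0222
finger_force: 30.0
```

>>> {"op": "move_arm", "data": {
  "motion": [0, 0, 0, 0, -0.048, 0.021, 0, 0, 0, 0, 0, -0.05, 0.017, 0, 0, 0, 0, 0, -0.051, 0.012, 0, 0, 0, 0, 0, -0.052, 0.008, 0]
}}

```text
time: 9.13
tool_pos: [0.5542, -0.2234, 0.0549]
ee_rot: [3.124, 0.002, 1.484]
wrist_force: [10.5, -1.1, 0.5]
width: 0.0223
finger_force: 30.0
```

>>> {"op": "move_arm", "data": {
  "motion": [0, 0, 0, 0, -0.052, 0.003, 0, 0, 0, 0, 0, -0.052, -0.001, 0, 0, 0, 0, 0, -0.052, -0.006, 0, 0, 0, 0, 0, -0.051, -0.01, 0]
}}

```text
time: 9.47
tool_pos: [0.5308, -0.2212, 0.0537]
ee_rot: [3.131, 0.001, 1.484]
wrist_force: [7.5, -1.6, -3.0]
width: 0.0225
finger_force: 30.0
```

```bash
cat > d.py <<'E'
import numpy as np
from scipy.optimize import least_squares
D=np.loadtxt("data.txt")  # x y z fx fy fz
E
python3 - <<'E'
from h import *
o=robot.get_obs(); print({k:np.round(o[k],4).tolist() for k in("time","tool_pos","wrist_force","joint_positions","joint_torque")})
E
```

```text
{'time': 9.4667, 'tool_pos': [0.5308, -0.2212, 0.0537], 'wrist_force': [7.4923, -1.6194, -2.9939], 'joint_positions': [-0.4952, 0.2121, 1.5359, 0.0031, 1.3839, -0.4091], 'joint_torque': [-0.4999, -38.3521, -26.4393, -0.6089, 2.4809, -0.0148]}
```

>>> {"op": "move_arm", "data": {
  "motion": [0, 0, 0, 0, -0.05, -0.015, 0, 0, 0, 0, 0, -0.049, -0.019, 0, 0, 0, 0, 0, -0.047, -0.023, 0, 0, 0, 0, 0, -0.045, -0.027, 0]
}}

```text
time: 9.8
tool_pos: [0.5098, -0.2192, 0.0611]
ee_rot: [3.136, 0.0, 1.484]
wrist_force: [5.2, -2.3, -4.5]
width: 0.0219
finger_force: 30.0
```

>>> {"op": "move_arm", "data": {
  "motion": [0, 0, 0, 0, -0.042, -0.031, 0, 0, 0, 0, 0, -0.039, -0.035, 0, 0, 0, 0, 0, -0.036, -0.038, 0, 0, 0, 0, 0, -0.033, -0.041, 0]
}}

```text
time: 10.13
tool_pos: [0.4923, -0.2175, 0.0762]
ee_rot: [-3.141, -0.0, 1.484]
wrist_force: [2.7, -1.3, -3.4]
width: 0.022
finger_force: 30.0
```

>>> {"op": "move_arm", "data": {
  "motion": [0, 0, 0, 0, -0.029, -0.044, 0, 0, 0, 0, 0, -0.025, -0.046, 0, 0, 0, 0, 0, -0.021, -0.048, 0, 0, 0, 0, 0, -0.017, -0.05, 0]
}}

```text
time: 10.47
tool_pos: [0.4824, -0.2166, 0.0954]
ee_rot: [-3.14, -0.0, 1.484]
wrist_force: [-0.5, -1.3, -3.6]
width: 0.0219
finger_force: 30.0
```

>>> {"op": "move_arm", "data": {
  "motion": [0, 0, 0, 0, -0.012, -0.051, 0, 0, 0, 0, 0, -0.008, -0.052, 0, 0, 0, 0, 0, -0.003, -0.052, 0, 0, 0, 0, 0, 0.001, -0.052, 0]
}}

```text
time: 10.8
tool_pos: [0.4798, -0.2164, 0.116]
ee_rot: [-3.138, -0.0, 1.484]
wrist_force: [-5.5, -1.5, -1.7]
width: 0.0223
finger_force: 30.0
```

>>> {"op": "move_arm", "data": {
  "motion": [0, 0, 0, 0, 0.006, -0.052, 0, 0, 0, 0, 0, 0.01, -0.051, 0, 0, 0, 0, 0, 0.015, -0.05, 0, 0, 0, 0, 0, 0.019, -0.049, 0]
}}

```text
time: 11.13
tool_pos: [0.4846, -0.2168, 0.1368]
ee_rot: [-3.138, -0.0, 1.484]
wrist_force: [-6.5, -0.8, 0.7]
width: 0.022
finger_force: 30.0
```

>>> {"op": "move_arm", "data": {
  "motion": [0, 0, 0, 0, 0.023, -0.047, 0, 0, 0, 0, 0, 0.027, -0.045, 0, 0, 0, 0, 0, 0.031, -0.042, 0, 0, 0, 0, 0, 0.035, -0.039, 0]
}}

```text
time: 11.47
tool_pos: [0.4969, -0.218, 0.1551]
ee_rot: [-3.14, 0.0, 1.484]
wrist_force: [-5.7, -0.7, 2.2]
width: 0.0225
finger_force: 30.0
```

>>> {"op": "move_arm", "data": {
  "motion": [0, 0, 0, 0, 0.038, -0.036, 0, 0, 0, 0, 0, 0.041, -0.033, 0, 0, 0, 0, 0, 0.044, -0.029, 0, 0, 0, 0, 0, 0.046, -0.025, 0]
}}

```text
time: 11.8
tool_pos: [0.5148, -0.2197, 0.1676]
ee_rot: [3.141, 0.001, 1.484]
wrist_force: [-5.0, -1.2, 3.4]
width: 0.0223
finger_force: 30.0
```

>>> {"op": "move_arm", "data": {
  "motion": [0, 0, 0, 0, 0.048, -0.021, 0, 0, 0, 0, 0, 0.05, -0.017, 0, 0, 0, 0, 0, 0.051, -0.012, 0, 0, 0, 0, 0, 0.052, -0.008, 0]
}}

```text
time: 12.13
tool_pos: [0.5349, -0.2215, 0.1728]
ee_rot: [3.141, 0.001, 1.484]
wrist_force: [-4.7, -1.7, 0.8]
width: 0.0225
finger_force: 30.0
```

>>> {"op": "move_arm", "data": {
  "motion": [0, 0, 0, 0, 0.052, -0.003, 0, 0, 0, 0, 0, 0.052, 0.001, 0, 0, 0, 0, 0, 0.052, 0.006, 0, 0, 0, 0, 0, 0.051, 0.01, 0]
}}

```text
time: 12.47
tool_pos: [0.555, -0.2234, 0.171]
ee_rot: [-3.14, 0.001, 1.484]
wrist_force: [-6.9, -1.4, 2.5]
width: 0.0221
finger_force: 30.0
```

>>> {"op": "move_arm", "data": {
  "motion": [0, 0, 0, 0, 0.05, 0.015, 0, 0, 0, 0, 0, 0.049, 0.019, 0, 0, 0, 0, 0, 0.047, 0.023, 0, 0, 0, 0, 0, 0.045, 0.027, 0]
}}

```text
time: 12.8
tool_pos: [0.5733, -0.2251, 0.1625]
ee_rot: [-3.139, 0.001, 1.483]
wrist_force: [-8.0, -1.4, 3.8]
width: 0.0222
finger_force: 30.0
```

```bash
cat > data.txt <<'E'
.5547 -.2234 .1710 -5.6 -.7 4.8
.5735 -.2252 .1623 -6.8 -.1 5.7
.5880 -.2265 .1480 -7.1 1.4 6.7
.5969 -.2274 .1296 -9.4 .3 9.4
.5992 -.2276 .1099 -10.2 .7 12.3
.5954 -.2272 .0913 -8.2 1.1 16.3
.5866 -.2265 .0758 -3.2 1.5 19.5
.5739 -.2253 .0637 7.3 .3 11.1
.5542 -.2234 .0549 10.5 -1.1 .5
.5308 -.2212 .0537 7.5 -1.6 -3
.5098 -.2192 .0611 5.2 -2.3 -4.5
.4923 -.2175 .0762 2.7 -1.3 -3.4
.4824 -.2166 .0954 -.5 -1.3 -3.6
.4798 -.2164 .1160 -5.5 -1.5 -1.7
.4846 -.2168 .1368 -6.5 -.8 .7
.4969 -.2180 .1551 -5.7 -.7 2.2
.5148 -.2197 .1676 -5 -1.2 3.4
.5349 -.2215 .1728 -4.7 -1.7 .8
.5550 -.2234 .1710 -6.9 -1.4 2.5
.5733 -.2251 .1625 -8 -1.4 3.8
E
cat > d.py <<'E'
import numpy as np
from scipy.optimize import least_squares
D=np.loadtxt("data.txt"); yw=-.087; e=np.array([np.cos(yw),np.sin(yw)])
u=D[:,:2]@e; z=D[:,2]; fu=D[:,3:5]@e; fz=D[:,5]
c=least_squares(lambda p:np.hypot(u-p[0],z-p[1])-p[2],[u.mean(),z.mean(),.06]).x
th=np.unwrap(np.arctan2(u-c[0],z-c[1]))
ft=fu*np.cos(th)-fz*np.sin(th); fr=fu*np.sin(th)+fz*np.cos(th); tau=-ft*.06
print("centre u,z,r",c,"axle by image u",np.dot(e,[.548,-.147]))
for a in zip(np.degrees(th),tau,fr): print("%6.1f %6.3f %5.1f"%a)
def fit(m,drag=None):
    A=np.c_[np.ones(m.sum()),np.sin(th[m]),np.cos(th[m])]; k=np.linalg.lstsq(A,tau[m],rcond=None)[0]
    # tau=drag+W sin(th-thd)
    return k[0],np.hypot(k[1],k[2]),np.degrees(np.arctan2(-k[2],k[1])),np.std(tau[m]-A@k)
m=np.ones(len(th),bool); print(fit(m))
for _ in range(3):
    k=fit(m); r=tau-k[0]-k[1]*np.sin(th-np.radians(k[2])); m=abs(r)<2*k[3]
    print(fit(m),m.sum())
for j in range(len(th)):
    m=np.arange(len(th))!=j; print(round(fit(m)[2],1),end=" ")
E
python3 d.py
```

```text
centre u,z,r [0.55679102 0.11298131 0.06002096] axle by image u 0.5587002745672726
  14.7  0.393   3.2
  34.7  0.528   0.8
  54.3  0.578  -1.9
  73.9  0.698  -6.4
  92.9  0.706 -10.8
 111.1  0.733 -13.6
 128.2  0.797 -14.7
 145.0  0.738  -4.9
 165.8  0.621   2.1
 188.4  0.478   1.9
 209.9  0.414   1.2
 232.2  0.264  -0.1
 253.0  0.200   1.4
 272.9  0.118   5.3
 293.3  0.114   6.2
 314.5  0.142   5.5
 335.5  0.182   5.1
 355.5  0.268   1.2
 375.0  0.430   0.7
 394.4  0.517  -1.3
(np.float64(0.43615608629966435), np.float64(0.3251967001386219), np.float64(22.268363644486858), np.float64(0.023732526383615803))
(np.float64(0.43325120446505294), np.float64(0.3195166313250739), np.float64(21.886175849178926), np.float64(0.021234824656196017)) 19
(np.float64(0.43325120446505294), np.float64(0.3195166313250739), np.float64(21.886175849178926), np.float64(0.021234824656196017)) 19
(np.float64(0.43325120446505294), np.float64(0.3195166313250739), np.float64(21.886175849178926), np.float64(0.021234824656196017)) 19
22.3 22.6 21.8 22.3 22.1 22.3 21.9 21.9 22.4 23.1 21.8 22.5 22.0 22.4 22.3 22.3 22.1 21.9 22.9 22.5
```

The fit is clean: drag 0.43 N m, weight 0.32 N m, heavy side straight down at handle angle ≈22°. The handle is at 34.7° now, so back 12.7°.

```bash
python3 -c "
from h import *
print(arc(34.7,22.1,4))"
```

```text
[0.0, 0.0, 0.0, 0.0, -0.028, -0.018, 0.0, 0.0, 0.0, 0.0, 0.0, -0.029, -0.016, 0.0, 0.0, 0.0, 0.0, 0.0, -0.029, -0.015, 0.0, 0.0, 0.0, 0.0, 0.0, -0.03, -0.013, 0.0]
```

>>> {"op": "move_arm", "data": {
  "motion": [0, 0, 0, 0, -0.028, -0.018, 0, 0, 0, 0, 0, -0.029, -0.016, 0, 0, 0, 0, 0, -0.029, -0.015, 0, 0, 0, 0, 0, -0.03, -0.013, 0, 0, 0, 0, 0, 0, 0, 0, 0, 0, 0, 0, 0, 0, 0, 0, 0, 0, 0, 0, 0, 0, 0, 0, 0, 0, 0, 0, 0]
}}

```text
time: 13.47
tool_pos: [0.564, -0.2242, 0.1678]
ee_rot: [3.139, 0.001, 1.484]
wrist_force: [3.7, -4.3, -4.5]
width: 0.0222
finger_force: 30.0
```

```bash
cat > w.py <<'E'
from h import *
o=robot.get_obs(); e=np.array([np.cos(-.087),np.sin(-.087)]); u=o["tool_pos"][:2]@e-.5568; z=o["tool_pos"][2]-.1130
th=np.arctan2(u,z); f=o["wrist_force"]; fu=f[:2]@e
print("deg",np.degrees(th),"r",np.hypot(u,z),"ft",fu*np.cos(th)-f[2]*np.sin(th),"t",o["time"],abs(o["qvel"]).max())
E
python3 w.py
```

```text
deg 24.14575897614767 r 0.06006926258395609 ft 5.565494802212294 t 13.4667 0.0007836122752596636
```

>>> {"op": "move_arm", "data": {
  "motion": [0, 0, 0, 0, -0.01, -0.004, 0, 0, 0, 0, 0, -0.012, -0.005, 0, 0, 0, 0, 0, 0, 0, 0, 0, 0, 0, 0, 0, 0, 0, 0, 0, 0, 0, 0, 0, 0, 0, 0, 0, 0, 0, 0, 0, 0, 0, 0, 0, 0, 0, 0]
}}

```text
time: 14.05
tool_pos: [0.5619, -0.224, 0.1687]
ee_rot: [3.139, 0.001, 1.484]
wrist_force: [2.9, -4.4, -5.0]
width: 0.0221
finger_force: 30.0
```

```bash
python3 w.py
python3 - <<'E'
from h import *
cv2.imwrite("pics/end.png",np.vstack([robot.snapshot(n)[50:350] for n in("scene","top")])[:,:,::-1])
E
```

```text
deg 21.898788215049205 r 0.06007357027519372 ft 4.874521530681291 t 14.05 0.001386276527560646
```

View pics/end.png

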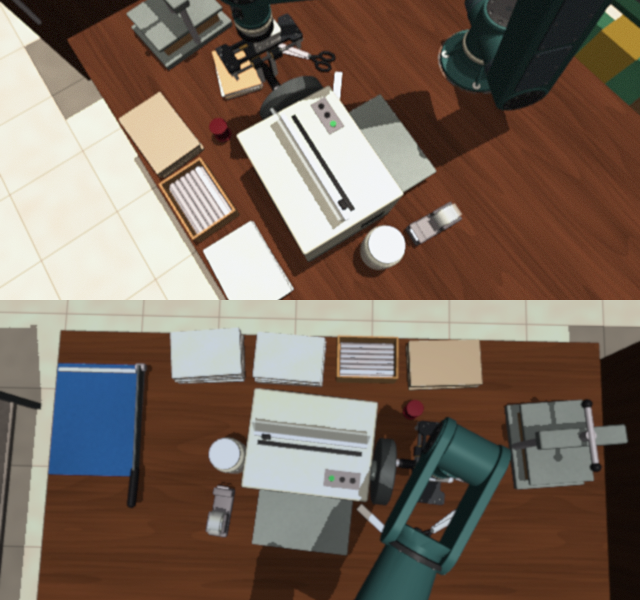

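The final views show the cover hanging open at (400,145) in the scene half, the gripper holding the crank at (265,65), and the other objects where they were.

```bash
python3 -c "
from bench import robot
print(robot.close_job())"
```

```text
the job is handed in; nothing more can be done
None
```

I pulled the cover fully open, turned the crank just over one full turn, and handed the job in at about 14 s, holding the crank still at about 22°, where the force readings put the heavy side straight down; the other things on the table look unmoved.

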